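# Lever the snapped-on masking cover off a medal jig

## Task

The orange masking cover is snapped into the medal jig under two sprung ball catches. Take the blue-handled pry bar and, with its blade over the jig's fulcrum rod and under the cover's front tab, lever the tab up until it pops above the catches; do not use your fingers on the cover until it has popped, and never touch the fresh medal. Then put the bar back in its grey two-saddle rest the way it lay, and lay the cover, handle up, in the middle of the square mat, without disturbing the three jars standing about.

Things in the scene. Friction and masses are not known exactly. Their poses are not given: they have to be found in the camera images.
- jig: Aluminium jig fixed to the bench, 124 x 124 (numbers in mm). Origin: centre of its underside; z up, x from its front (pry side) to its back. The cover's underside sits at z 74 on the pocket walls. Grey stops round the cover reach z 88, 1 outside its edges. The front is open between y -17 and 17 for a blade to go under the cover's front tab.
- jig_fulcrum (a point): Top of the fulcrum rod in front of the jig, at its middle (jig frame x -96, y 0, z 67). Steel rod, 8 diameter, 52 long along y, on two 7 wide arms at y +-22.5 no higher than the rod. A level blade enters over it, between z 67 (rod top) and z 74 (underside of the cover's front tab, whose edge is at jig x -66).
- jig_catch_left (a point): Ball of the left catch (10 diameter, jig frame x -56, y 22.5, z 82; right one y -22.5), in a blue head (x -64 to -82, z 74 to 91); the way between the heads and posts is 33 wide. The sprung balls overhang the cover's front edge by 4; the lip takes some 12 N to lift. Levered up about 9 mm, it snaps above the balls, which then hold it about 13 mm up (tilt 0.11 rad).
- medal: Silver octagonal medal with fresh enamel, 90 wide, 8 thick, fixed in the jig's pocket; origin at centre of its underside, top face 16 below the seated cover's underside. Must not be touched.
- cover: Orange square frame 110 x 110, 3 thick, with a 76 square window and a black bridge handle along its x axis; 0.12 to 0.19 kg. Origin: centre of its underside; its x axis points as the jig's when seated, z up.
- cover_lip (a point): Underside of the front edge of the cover's lip: a tab 26 wide and 3 thick, sticking 11 out of the frame's front edge (this point at cover frame x -66, y 0, z 0; frame from x -55). Lever with the blade's end about 10 under the tab (jig x -56).
- cover_grip (a point): Middle of the cover's bridge handle: bar 14 wide (y), 12 high, 100 long along x, at z 25 to 37 above the cover's underside; this point at z 31. End posts at x +-45; clear under the bar between them.
- pry_bar: Pry bar 180 long, along its x axis, tip at +x. Blue handle x -95 to 5, 20 wide, 20 high; steel blade x 5 to 85, 20 wide, 3 thick, at mid height of the handle. About 0.12 kg. Origin: on the handle's underside, 85 behind the tip; z up.
- bar_tip (a point): End of the blade at mid thickness (bar frame x 85, z 10).
- bar_grip (a point): Place to hold the bar: handle axis, 122 behind the tip (bar frame x -37, z 10).
- bar_rest: Grey rest fixed to the bench: base x -95 to 55, 50 wide, 6 thick; open-topped saddles at x -80 (32 wide inside, floor z 20, sides to z 32) for the handle and x 40 (34 wide, floor z 28.5, sides to z 40.5) for the blade. Origin on its underside: the bar lies with its origin at x 0, y 0, z 20 of the rest, x along the rest's x. Between the saddles the handle is free for fingers.
- mat: Square mat fixed on the bench, 130 x 130 x 3, dark rim and blue face. Origin: centre of its underside.
- green_jar: Green jar with black cap, 38 diameter, 42 high, loose; origin at centre of its underside. Bystander.
- white_jar: White jar, 38 diameter, 42 high, loose; origin at centre of its underside. Bystander.
- resin_jar: Amber jar with black cap, 43 diameter, 55 high, loose; origin at centre of its underside. Bystander.

How it is judged:
By the outcome, as a careful person would: the job done as asked, in the order asked, and still so for the second after the job is handed in, with the robot touching nothing.
It also fails if it takes over 64 s, if anything falls off the work surface, if the arm or the gripper's body presses on something with over 40 N, if the wrist force passes 120 N, or if a joint passes its speed limit or range.

## Robot

A 6-joint arm with a two-finger parallel gripper is mounted at the origin on a cart in front of the work surface, level with it; the furniture and walls round the work are solid. World frame = base frame: x ahead of the robot, y to its left, z up, the work surface at z = 0. Lengths are in mm, angles in rad, forces in N, time in s.
With the tool pointing down it reaches from about 275 to 1000 mm from the base axis. Payload 8.4 kg.
Tool frame: the origin (TCP) lies between the finger pads; the fingertips stand 22 mm ahead of it and the grasp point (between the pads) lies 3 mm ahead of it; z points along the fingers, y is the line along which they close (so a half turn about z gives the same grasp; the last joint's range is limited). The gripper opens to 85 mm and grips with 20 to 120 N. Pads are 22 mm wide; open, the fingers measure 114 mm over their backs; the gripper's body (76 mm by 85 mm) begins 54 mm behind the grasp point. The pads swing forward as they close: fully open they stand 13 mm farther back than shut.
Start: joints at [-1.111, 0.353, 1.633, -0, 1.155, -0.002], TCP at [278.474, -559.536, 253.281] pointing down, gripper open.
Joint ranges: [-2.63, 2.63], [-0.92, 2.1], [0.06, 2.66], [-1.3, 4.44], [0, 2.69], [-3.02, 3.02]. Speed limits (rad/s): [2.22, 2.22, 2.79, 3.14, 3.14, 3.14].

## Interface

Orientations are given as [roll, pitch, yaw] about the fixed x, y, z axes, in that order (R = Rz(yaw) Ry(pitch) Rx(roll)).
In Python, from rig import r, grab_frame gives the robot as it stands.
- The arm moves only by the shell command python3 -m inch 'ROWS' [FORCE]. ROWS is JSON, a list of rows, each a list of 7 numbers: the turn, a rotation vector about the tool's x, y, z as a fraction of full scale, then the shift along the tool's x, y, z as a fraction of full scale, then the closure, from 0 (fully open) to 1 (shut). In form: [[rx, ry, rz, dx, dy, dz, fingers], ...]. A call has 1 to 8 rows; each row shifts and turns the commanded pose from where the row before left it, along the tool's axes as they then stand; what a row does not reach is not made up. Full scale, the value 1, is 2.5 cm for a shift and pi rad for a turn. A row lasts 1/12 s, in which the tool goes at most 41.7 mm and 7.16 degrees, less where a joint would pass 70% of its speed; a pose out of reach is approached as far as the arm can. A call with a number of a shift or a turn outside -1 to 1 is refused whole. A call with a gripper value outside its range is refused whole. The fingers move at their own pace and stop on an object; FORCE is the grip in N (left out, the last holds). Time passes only in rows, so rows that do not move let the fingers close. It gives the time, the measured TCP pose, the force, the opening and the grip force at its end, in the units of the state.
- r.sense(): the state, without advancing time (a new reading comes with each control period).
- grab_frame(name): name is "scene" or "top"; returns a dict with "pixels" (420x560x3 uint8, red, green, blue), "z_map" (420x560 float32, mm along the optical axis (not along the pixel's ray), 0 where there is no reading), "vertical_fov" (degrees; the focal length in pixels is half the picture's height over the tangent of half this angle, whatever the lens; pixels are square), "cx", "cy" (the principal point, pixels), "cam_to_world" (4x4, takes a point from camera to world coordinates). Camera axes: x right, y down, z forward; pixel columns grow to the right and rows downward; lengths in mm; the calibration is good to about 2 mm. A picture is of the moment at which its call begins.
- r.sign_off(): hands the job in; it is judged then, once.
The state is a dict: "clock": time; "qpos": joint angles; "qvel": joint speeds; "joint_efforts": joint torques, N m; "eef_pos": TCP position; "tcp_rot": TCP orientation; "contact_force": force on the tool from outside, world axes, zero at the start; "wrist_torque": the same for the moment, N m; "opening": opening from 0.0 (shut) to 1.0 (fully open); "grasp_force": force on a finger pad.
Only numpy, scipy, OpenCV 4.12 (cv2) and the standard library are available. Lean on these libraries where they do the work, as an engineer would, in place of code of your own. Each camera call takes 0.05 s, during which the arm holds its last target. There are 200 camera calls.

## Working session

There is one attempt and no reset: what is moved stays moved. The work goes in short steps, Python scripts to look and compute and a shell command to move; the robot and the scene stay as the last step left them, time stands still between calls to the robot, and variables do not carry over. Pictures are saved under pics/ and viewed, at most 10 in all, crops included, and the job is handed in when it is done.

```bash
ls; mkdir -p pics; cat > h.py <<'E'
import numpy as np, cv2
from rig import r, grab_frame
def shot(n):
    d=grab_frame(n); H,W=d['z_map'].shape
    f=H/2/np.tan(np.radians(d['vertical_fov'])/2)
    v,u=np.mgrid[:H,:W]; z=d['z_map']
    P=np.stack([(u-d['cx'])/f*z,(v-d['cy'])/f*z,z,np.ones_like(z)],-1)@np.array(d['cam_to_world']).T
    P=P[...,:3]; P[z==0]=np.nan
    return d['pixels'],P,f,d
E
python3 - <<'E'
from h import *
s=r.sense(); print(s)
for n in('scene','top'):
    p,P,f,d=shot(n); cv2.imwrite(f'pics/{n}0.png',p[...,::-1]); np.savez(f'/tmp/{n}0.npz',p=p,P=P); print(n,f,np.round(d['cam_to_world'],3))
E
```

```text
pics
{'clock': 0.0, 'qpos': array([-1.11140086e+00,  3.53640230e-01,  1.63414423e+00, -1.53919660e-05,
        1.15520272e+00, -2.38859565e-03]), 'qvel': array([-0.0018502 , -0.00015637, -0.00130756, -0.0018151 ,  0.0010466 ,
       -0.0007882 ]), 'joint_efforts': array([ 4.67000573e-03, -6.05253053e+01, -3.42062938e+01,  1.27171397e-04,
        9.32957948e-03, -1.97990275e-06]), 'eef_pos': array([ 278.26818719, -559.13062442,  252.56228759]), 'tcp_rot': array([-3.14019809e+00,  1.07420672e-05,  4.61790289e-01]), 'contact_force': array([-0.48276457,  0.26244832, -0.31673313]), 'wrist_torque': array([-0.00801452, -0.02109316, -0.00584187]), 'grasp_force': 0.0, 'opening': 1.0009155782054957}
scene 543.4187200036795 [[ 5.05000e-01 -4.86000e-01  7.13000e-01 -4.03841e+02]
 [-8.63000e-01 -3.03000e-01  4.04000e-01 -6.17971e+02]
 [ 1.90000e-02 -8.20000e-01 -5.72000e-01  8.07590e+02]
 [ 0.00000e+00  0.00000e+00  0.00000e+00  1.00000e+00]]
top 422.9019757664196 [[-8.00000e-03 -9.84000e-01  1.76000e-01  3.31632e+02]
 [-1.00000e+00  5.00000e-03 -1.70000e-02 -9.44480e+01]
 [ 1.60000e-02 -1.76000e-01 -9.84000e-01  9.70450e+02]
 [ 0.00000e+00  0.00000e+00  0.00000e+00  1.00000e+00]]
```

View pics/top0.png

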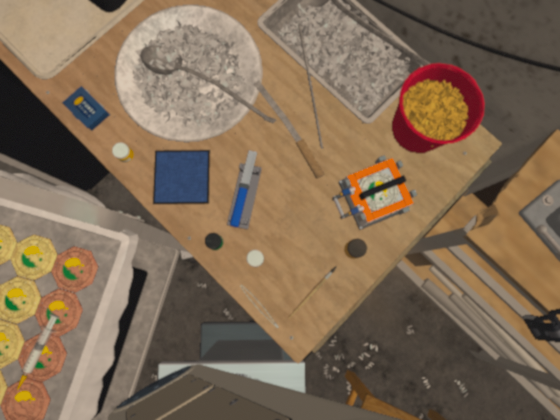

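View pics/scene0.png

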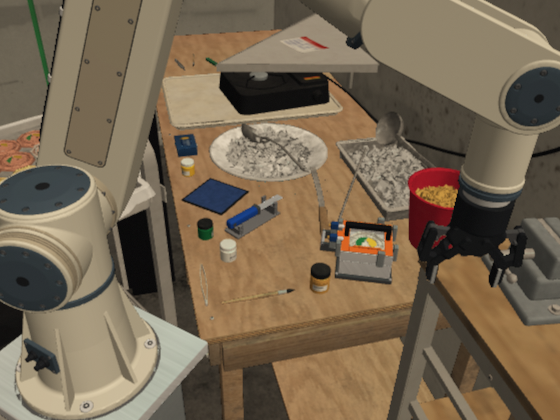

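The top view shows the orange cover and jig around (380,190) with the fulcrum rod at (340,206). The bar runs from blue (237,218) to steel tip (250,153), and the mat is at (182,176). The jars are green (214,241), white (255,258) and amber (357,248). The scene view agrees.

```bash
cat > m.py <<'E'
from h import *
d=np.load('/tmp/top0.npz'); p,P=d['p'],d['P']
hsv=cv2.cvtColor(p,cv2.COLOR_RGB2HSV); h,s,v=[hsv[...,i].astype(int) for i in range(3)]
Z=P[...,2]; U,V=np.meshgrid(range(560),range(420))
def box(a,b,c,e): return (U>=a)&(U<=c)&(V>=b)&(V<=e)
def rect(m,n):
    q=P[m]; q=q[~np.isnan(q[:,0])]; (c,wh,a)=cv2.minAreaRect(q[:,:2].astype(np.float32))
    print(n,len(q),'c',np.round(c,1),'wh',np.round(wh,1),'a',round(a,1),'z',np.round(np.percentile(q[:,2],[5,50,95]),1),'mean',q.mean(0).round(1)); return q
rect(box(340,150,420,230)&(h>4)&(h<18)&(s>200)&(v>170)&(Z>60),'orange')
rect(box(350,170,410,205)&(Z>98)&(Z<125),'handle')
rect(box(335,150,420,230)&(Z>20),'jig all')
rect(box(330,190,349,220)&(Z>50),'fulcrum')
rect(box(225,145,262,230)&(h>100)&(h<125)&(s>200)&(v>100),'blue')
rect(box(240,145,262,187)&(Z>25),'blade')
rect(box(225,145,262,230)&(Z>3.5),'rest all')
rect(box(150,145,213,207)&(h>95)&(h<130)&(s>90),'mat')
rect(box(200,228,228,254)&(Z>32),'green'); rect(box(243,245,268,270)&(Z>32),'white'); rect(box(342,235,372,262)&(Z>45),'resin')
c=cv2.resize(np.vstack([np.hstack([p[140:240,220:300],p[140:240,335:425]])]),None,fx=4.5,fy=4.5,interpolation=cv2.INTER_CUBIC); cv2.imwrite('pics/crop1.png',c[...,::-1])
np.set_printoptions(linewidth=250)
print(np.round(Z[190:222:2,332:362:2]))
E
python3 m.py
```

```text
orange 1006 c [ 515.9 -318.6] wh [108.1 120.6] a 21.1 z [73.7 76.4 79.4] mean [ 516.2 -322.1   76.5]
handle 327 c [ 515.6 -323.8] wh [14.4 99.6] a 21.9 z [105.4 109.8 112.8] mean [ 514.9 -322.9  109.6]
jig all 3352 c [ 523.6 -343.2] wh [132.2 240.1] a 21.2 z [ 50.3  75.4 109.8] mean [ 512.5 -318.2   73. ]
fulcrum 189 c [ 486.8 -249.4] wh [53.2 38.9] a 21.9 z [57.6 66.7 90.4] mean [ 488.2 -240.3   71.1]
blue 205 c [486.1 -15.4] wh [12.8 81.6] a 76.0 z [36.7 39.2 41.8] mean [485.7 -15.3  39.2]
blade 394 c [574.4 -39.2] wh [87.5 43.9] a 1.5 z [27.7 31.  40.1] mean [574. -37.  32.]
rest all 1397 c [539.9 -25. ] wh [ 78.9 199. ] a 87.3 z [ 4.1 29.3 40.5] mean [521.6 -28.   23. ]
mat 2586 c [565.5 122.8] wh [122.4 119.3] a 89.6 z [-0.3  2.5  5.3] mean [564.7 122.4   2.5]
green 230 c [410.5  39.6] wh [36.1 35.3] a 3.7 z [37.5 40.9 43.6] mean [410.4  39.5  40.8]
white 229 c [372.6 -52.7] wh [34.9 35. ] a 0.8 z [38.2 41.1 43.9] mean [372.2 -52.5  41. ]
resin 301 c [ 391.9 -275. ] wh [41.4 39. ] a 89.7 z [50.9 54.  56.6] mean [ 391.7 -274.1   53.9]
[[-4. -3.  0. -0. -1. 10. 93. 90. 90. 88. 88.
[... 263 characters left out ...]
. 84.]
 [-0. 65. 65. -3. -1. -0. -4.  6. 13. 15. 75. 79. 76. 77. 75.]
 [-3.  1. 69. 69. -0. -2.  1. -2.  8. 11. 29. 78. 75. 74. 74.]
 [-2.  0. 63. 66. -4. -2. -3. -1.  4.  7. 18. 79. 77. 77. 75.]
 [-0.  3.  1. 64. 67. -2. -3. -2. -3. 11. 12. 29. 48. 50. 74.]
 [-4. -1. -2. 67. 65. -1. -0. -3.  1. 12. 13. 87. 90. 88. 85.]
 [-1. -1. -2. -0. 68. 64. -1. -1. -4. 80. 91. 91. 89. 89. 85.]
 [ 1. -3. -4.  0. 63. 63. -1. -2. 82. 85. 90. 90. 85. 87. 57.]
 [ 0. -3. -1.  1. 64. 66. -1. 65. 66. 86. 87. 87. 14. 35. 50.]
 [ 1. -1.  0.  1.  0. 67. 67. 69. 63.  1.  1. 12. 14. 65. 83.]
 [-3.  0. -2.  1. 48. 66. 54.  1. -1.  2.  0.  5. 12. 59. 74.]
 [-1.  1. -1. -2. -5. -1. -2. -0. -0.  1. -1. -3.  9. 52. 67.]]
```

View pics/crop1.png

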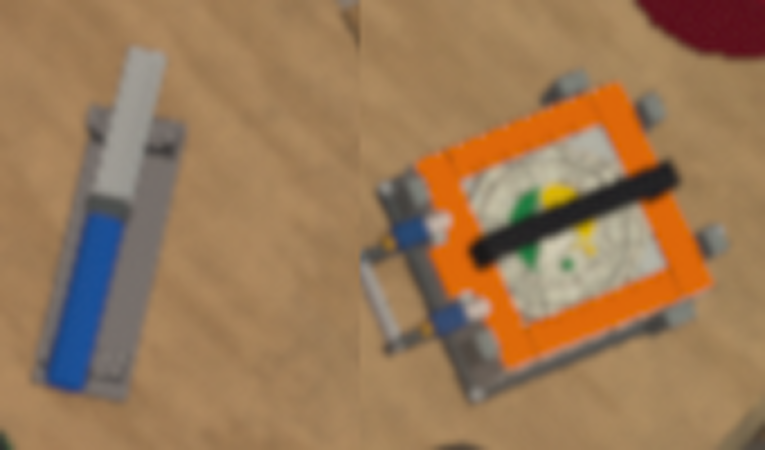

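The crop shows the bar lying skewed in its rest, with the handle end bottom left and the tip at the top. The jig's fulcrum rod is on the left, and the handle points from the front (left) to the back right.

```bash
cat > m2.py <<'E'
from h import *
from scipy.optimize import least_squares
d=np.load('/tmp/top0.npz'); p,P=d['p'],d['P']
hsv=cv2.cvtColor(p,cv2.COLOR_RGB2HSV); h,s,v=[hsv[...,i].astype(int) for i in range(3)]
Z=P[...,2]; U,V=np.meshgrid(range(560),range(420))
def box(a,b,c,e): return (U>=a)&(U<=c)&(V>=b)&(V<=e)
def fit(m,n):
    q=P[m]; (x,y,a,b)=cv2.fitLine(q[:,:2].astype(np.float32),cv2.DIST_HUBER,0,.01,.01).ravel()
    o=np.array([a,b]); e=(q[:,:2]-q[:,:2].mean(0))@o
    print(n,len(q),'mean',q.mean(0).round(1),'dir deg',np.degrees(np.arctan2(b,a)).round(2),'ext',np.percentile(e,[1,99]).round(1)); return q
fit(box(225,180,262,230)&(h>100)&(h<125)&(s>150)&(v>60)&(Z>33),'blue')
fit(box(240,145,262,187)&(v>135)&(s<60)&(Z>26),'blade')
fit(box(225,145,262,230)&(((v>135)&(s<60)&(Z>26)&(V<187))|((h>100)&(h<125)&(s>150)&(Z>33))),'bar')
fit(box(225,160,265,235)&(abs(Z-6)<3)&(s<90),'restbase')
fit(box(350,170,410,205)&(Z>104)&(Z<125),'handle')
fit(box(330,195,346,220)&(Z>61)&(Z<71),'rod')
q=fit(box(340,150,420,230)&(h>4)&(h<18)&(s>200)&(v>150)&(abs(Z-77)<6),'orange')
E
python3 m2.py
```

```text
blue 291 mean [486.2 -15.5  38.9] dir deg -1.84 ext [-19913.2  20512.4]
blade 266 mean [580.1 -37.1  30.7] dir deg -3.64 ext [-21344.6  21949.6]
bar 557 mean [531.  -25.8  35. ] dir deg -2.75 ext [-44885.5  45379.4]
restbase 534 mean [514.1 -30.8   5.5] dir deg -4.04 ext [-36211.8  37695. ]
handle 316 mean [ 515.2 -323.5  109.8] dir deg -32.11 ext [-24067.7  25018.6]
rod 110 mean [ 482.7 -236.3   65.9] dir deg -26.14 ext [-11106.8  12181.8]
orange 1010 mean [ 516.4 -322.3   76.5] dir deg -32.13 ext [-40137.4  42940.5]
```

```bash
for i in 1 2; do python3 -m inch '[[0,0,0.0395,0,0,0,0.4],[0,0,-0.0395,0,0,0,0.4],[0,0,-0.0395,0,0,0,0.4],[0,0,-0.0395,0,0,0,0.4],[0,0,-0.0395,0,0,0,0.4],[0,0,-0.0395,0,0,0,0.4],[0,0,-0.0395,0,0,0,0.4],[0,0,-0.0395,0,0,0,0.4]]' 60; done; python3 -c "
from rig import r; print(r.sense())"
```

```text
clock: 0.77
eef_pos: [278.4, -559.3, 252.8]
tcp_rot: [-3.141, -0.001, 1.213]
contact_force: [-0.1, 0.4, -0.4]
opening: 0.6
grasp_force: 0.0
clock: 1.43
eef_pos: [278.4, -559.3, 252.8]
tcp_rot: [-3.142, -0.001, 1.957]
contact_force: [0.4, -0.3, 0.5]
opening: 0.604
grasp_force: 0.0
{'clock': 1.4333, 'qpos': array([-1.11142016e+00,  3.53389954e-01,  1.63383899e+00,  8.24295746e-06,
        1.15516638e+00, -1.49761166e+00]), 'qvel': array([ 1.19823207e-03,  1.12464265e-03,  5.59344569e-04,  6.97303306e-04,
       -3.32412510e-04, -1.47878457e+00]), 'joint_efforts': array([ 6.39629457e-05, -6.05225945e+01, -3.42214358e+01, -2.20334123e-04,
        5.95888356e-03,  2.46050969e+00]), 'eef_pos': array([ 278.35108763, -559.30974815,  252.84924409]), 'tcp_rot': array([-3.14154148e+00, -8.01065785e-04,  1.95698447e+00]), 'contact_force': array([ 0.36424813, -0.26330071,  0.51601267]), 'wrist_torque': array([0.00029652, 0.00681741, 0.05966448]), 'grasp_force': 0.0, 'opening': 0.6039936043551136}
```

```bash
sed -i 's/(x,y,a,b)=/(a,b,x,y)=/' m2.py; python3 m2.py
```

```text
blue 291 mean [486.2 -15.5  38.9] dir deg -13.63 ext [-41.3  42.6]
blade 266 mean [580.1 -37.1  30.7] dir deg -13.27 ext [-37.2  37.4]
bar 557 mean [531.  -25.8  35. ] dir deg -13.08 ext [-86.6  87. ]
restbase 534 mean [514.1 -30.8   5.5] dir deg -11.99 ext [-71.2  74.8]
handle 316 mean [ 515.2 -323.5  109.8] dir deg -68.31 ext [-47.9  49.6]
rod 110 mean [ 482.7 -236.3   65.9] dir deg 19.09 ext [-27.1  23.8]
orange 1010 mean [ 516.4 -322.3   76.5] dir deg 66.27 ext [-70.2  67.1]
```

```bash
python3 -m inch '[[0,0,-0.0383,0,0,0,0.4],[0,0,-0.0383,0,0,0,0.4],[0,0,-0.0383,0,0,0,0.4],[0,0,-0.0383,0,0,0,0.4],[0,0,-0.0383,0,0,0,0.4],[0,0,-0.0383,0,0,0,0.4],[0,0,-0.0383,0,0,0,0.4],[0,0,-0.0383,0,0,0,0.4]]' 60
for i in 1 2 3; do python3 -m inch '[[0,0,0,-0.156,0.962,0,0.4],[0,0,0,-0.156,0.962,0,0.4],[0,0,0,-0.156,0.962,0,0.4],[0,0,0,-0.156,0.962,0,0.4],[0,0,0,-0.156,0.962,0,0.4],[0,0,0,-0.156,0.962,0,0.4],[0,0,0,-0.156,0.962,0,0.4],[0,0,0,-0.156,0.962,0,0.4]]'; done
cat > go.py <<'E'
import sys,numpy as np
from scipy.spatial.transform import Rotation as R
from rig import r
def go(p,rpy):
    s=r.sense(); A=R.from_euler('xyz',s['tcp_rot']); B=R.from_euler('xyz',rpy)
    print('t',s['clock'],'q',s['qpos'].round(2),'pos',s['eef_pos'].round(1),'rpy',s['tcp_rot'].round(4))
    print('shift units(25mm), tool',(A.inv().apply(np.array(p)-s['eef_pos'])/25).round(3),'turn units',((A.inv()*B).as_rotvec()/np.pi).round(4))
if __name__=='__main__':
    a=list(map(float,sys.argv[1:])); go(a[:3],a[3:])
E
python3 go.py 500.3 -18.5 120 3.1416 0 2.913
```

```text
clock: 2.1
eef_pos: [278.3, -559.3, 252.8]
tcp_rot: [3.141, -0.001, 2.919]
contact_force: [-0.1, -0.2, 0.5]
opening: 0.595
grasp_force: 0.0
clock: 2.77
eef_pos: [352.5, -377.9, 253.0]
tcp_rot: [3.141, -0.0, 2.913]
contact_force: [0.6, -0.3, -0.2]
opening: 0.598
grasp_force: 0.0
clock: 3.43
eef_pos: [426.3, -197.6, 253.1]
tcp_rot: [3.142, -0.0, 2.913]
contact_force: [0.3, 0.1, -0.2]
opening: 0.601
grasp_force: 0.0
clock: 4.1
eef_pos: [500.2, -17.2, 253.1]
tcp_rot: [-3.141, -0.0, 2.914]
contact_force: [1.2, -0.8, -0.7]
opening: 0.597
grasp_force: 0.0
t 4.1 q [-0.04  0.16  1.89 -0.    1.09 -1.38] pos [500.2 -17.2 253.1] rpy [-3.1415e+00 -4.0000e-04  2.9136e+00]
shift units(25mm), tool [-0.016 -0.048  5.323] turn units [-0.     -0.0001  0.0002]
```

```bash
python3 -m inch '[[0,0,0,0,-0.05,0.95,0.4],[0,0,0,0,0,0.95,0.4],[0,0,0,0,0,0.95,0.4],[0,0,0,0,0,0.95,0.4],[0,0,0,0,0,0.95,0.4],[0,0,0,0,0,0.95,0.4],[0,0,0,0,0,0.95,0.4],[0,0,0,0,0,0.95,0.4]]'
python3 -m inch '[[0,0,0,0,0,0.25,0.4],[0,0,0,0,0,0.25,0.4],[0,0,0,0,0,0.25,0.4],[0,0,0,0,0,0.25,0.4],[0,0,0,0,0,0.2,0.4],[0,0,0,0,0,0,0.4]]'
python3 -m inch '[[0,0,0,0,0,0,0.6],[0,0,0,0,0,0,0.7],[0,0,0,0,0,0,0.8],[0,0,0,0,0,0,1],[0,0,0,0,0,0,1],[0,0,0,0,0,0,1]]' 60
python3 -m inch '[[0,0,0,0,0,0,1],[0,0,0,0,0,0,1],[0,0,0,0,0,0,1],[0,0,0,0,0,0,1]]' 110; python3 go.py 500.3 -18.5 120 3.1416 0 2.913
```

```text
clock: 4.77
eef_pos: [499.7, -19.6, 62.1]
tcp_rot: [-3.142, -0.0, 2.913]
contact_force: [0.1, 0.1, -0.3]
opening: 0.597
grasp_force: 0.0
clock: 5.27
eef_pos: [499.9, -19.7, 33.1]
tcp_rot: [-3.142, -0.0, 2.914]
contact_force: [-0.2, 0.2, -0.3]
opening: 0.598
grasp_force: 0.0
clock: 5.77
eef_pos: [500.3, -19.7, 34.0]
tcp_rot: [3.141, 0.001, 2.914]
contact_force: [-1.2, 0.3, 5.5]
opening: 0.227
grasp_force: 59.2
clock: 6.1
eef_pos: [500.3, -19.7, 34.1]
tcp_rot: [3.141, 0.001, 2.914]
contact_force: [-1.4, 0.6, 8.9]
opening: 0.215
grasp_force: 107.2
t 6.1 q [-0.04  0.49  2.05 -0.    0.6  -1.39] pos [500.3 -19.7  34.1] rpy [3.1414e+00 1.1000e-03 2.9136e+00]
shift units(25mm), tool [ 0.009  0.047 -3.437] turn units [0.0001 0.0003 0.0002]
```

```bash
python3 -m inch '[[0,0,0,0,0,-0.3,1],[0,0,0,0,0,-0.6,1],[0,0,0,0,0,-0.6,1],[0,0,0,0,0,-0.6,1],[0,0,0,0,0,-0.6,1],[0,0,0,0,0,-0.6,1],[0,0,0,0,0,-0.6,1],[0,0,0,0,0,-0.6,1]]'
python3 -m inch '[[0,0,0.0384,0,0,0,1],[0,0,0.0384,0,0,0,1],[0,0,0.0384,0,0,0,1],[0,0,0.0384,0,0,0,1],[0,0,0.0384,0,0,0,1],[0,0,0.0384,0,0,0,1],[0,0,0.0384,0,0,0,1],[0,0,0.0384,0,0,0,1]]'
python3 go.py 424.1 -94.8 145 3.1416 0 1.949
```

```text
clock: 6.77
eef_pos: [499.6, -19.6, 146.9]
tcp_rot: [3.142, -0.0, 2.913]
contact_force: [-0.3, 0.0, -0.9]
opening: 0.21
grasp_force: 107.4
clock: 7.43
eef_pos: [499.7, -19.7, 146.1]
tcp_rot: [3.142, -0.0, 1.942]
contact_force: [-0.6, 0.5, -1.5]
opening: 0.213
grasp_force: 107.4
t 7.4333 q [-0.04  0.3   1.99  0.    0.85 -0.41] pos [499.7 -19.7 146.1] rpy [ 3.1416 -0.      1.9423]
shift units(25mm), tool [-1.703 -3.907  0.046] turn units [ 0.     -0.     -0.0021]
```

```bash
python3 -m inch '[[0,0,0,-0.34,-0.781,0,1],[0,0,0,-0.34,-0.781,0,1],[0,0,0,-0.34,-0.781,0,1],[0,0,0,-0.34,-0.781,0,1],[0,0,0,-0.34,-0.781,0,1],[0,0,0,0,0,0,1],[0,0,0,0,0,0,1]]'
cat > m3.py <<'E'
from h import *
p,P,f,d=shot('top'); cv2.imwrite('pics/top1.png',p[...,::-1])
q0=r.sense(); print(q0['eef_pos'].round(2),q0['tcp_rot'].round(4))
th=q0['tcp_rot'][2]-np.pi; o=np.array([np.cos(th),np.sin(th)]); n=np.array([-o[1],o[0]])
g=q0['eef_pos'][:2]
rel=P[...,:2]-g; a=rel@o; b=rel@n; Z=P[...,2]
m=(a>45)&(a<135)&(abs(b)<20)&(abs(Z-q0['eef_pos'][2]+3)<12)
print(m.sum(),'along',np.percentile(a[m],[1,50,99]).round(1),'across',np.percentile(b[m],[2,50,98]).round(1))
print('z fit',np.polyfit(a[m],Z[m],1),'b fit',np.polyfit(a[m],b[m],1), 'z mean',Z[m].mean())
E
python3 m3.py
```

```text
clock: 8.02
eef_pos: [424.2, -95.6, 146.1]
tcp_rot: [3.141, -0.0, 1.946]
contact_force: [0.5, 0.4, -1.5]
opening: 0.217
grasp_force: 107.7
[425.06 -95.3  146.24] [3.1407e+00 4.0000e-04 1.9472e+00]
9 along [116.1 119.5 121.6] across [-11.8  -9.5  -5. ]
z fit [-1.24528122e-01  1.58703619e+02] b fit [  0.69402472 -91.88787592] z mean 143.85805972987131
```

View pics/top1.png

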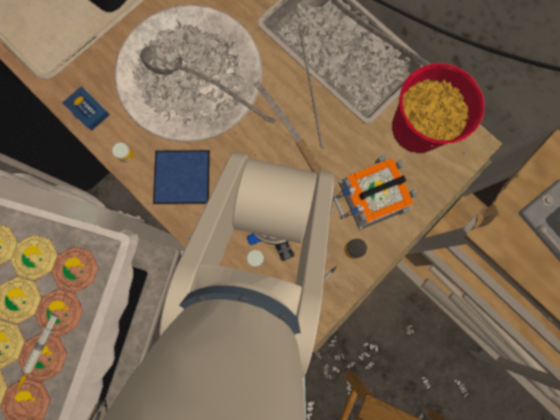

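In the top view the arm hides the bar; only the blue end shows, at (253,239). I'll use the scene camera for the blade.

```bash
sed -i "s/'top'/'scene'/; s/top1/scene1/" m3.py; cat >> m3.py <<'E'
np.savez('/tmp/scene1.npz',p=p,P=P)
c=cv2.resize(p[160:310,220:420],None,fx=4,fy=4,interpolation=cv2.INTER_CUBIC); cv2.imwrite('pics/crop2.png',c[...,::-1])
E
python3 m3.py
```

```text
[425.44 -95.07 146.19] [3.1406e+00 4.0000e-04 1.9479e+00]
214 along [ 45.6  84.  121.6] across [-12.5  -1.7   9.4]
z fit [6.55144083e-03 1.43274339e+02] b fit [-0.01096121 -0.8282065 ] z mean 143.82361955548606
```

View pics/crop2.png

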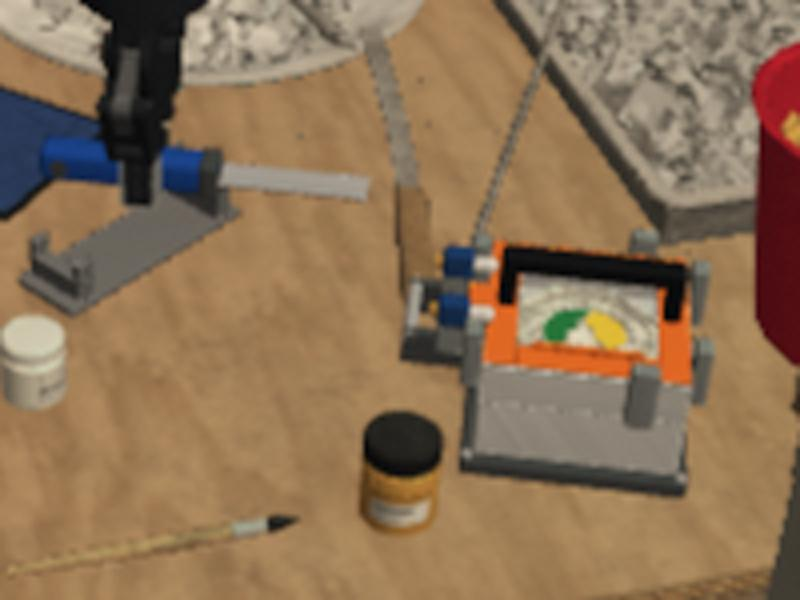

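The crop shows the bar level in the grip, with its tip at (368,188). The entry between the blue heads is at about (455,285), and the handle and cover are still seated.

```bash
python3 - <<'E'
from h import *
d=np.load('/tmp/scene1.npz'); p,P=d['p'],d['P']; Z=P[...,2]
c=np.array([515.5,-324.3]); th=np.radians(-68.3); o=np.array([np.cos(th),np.sin(th)]); n=np.array([-o[1],o[0]])
a=(P[...,:2]-c)@o; b=(P[...,:2]-c)@n
def st(m,k): print(k,m.sum(),'a',np.percentile(a[m],[2,50,98]).round(1),'b',np.percentile(b[m],[2,50,98]).round(1),'z',np.percentile(Z[m],[5,50,95]).round(1),np.polyfit(a[m],b[m],1).round(3))
st((abs(a)<60)&(abs(b)<15)&(Z>106)&(Z<120),'handle top')
st((a<-88)&(a>-105)&(abs(b)<17)&(Z>55)&(Z<75),'rod')
st((a<-60)&(a>-90)&(abs(b)<40)&(Z>80)&(Z<100)&(b>0),'headL')
st((a<-60)&(a>-90)&(abs(b)<40)&(Z>80)&(Z<100)&(b<0),'headR')
E
python3 go.py 424.1 -94.8 74.8 3.1416 0 1.9495
```

```text
handle top 243 a [-46.2   1.4  48.5] b [-7.  -1.8  7.8] z [106.7 110.4 113. ] [ 0.005 -0.906]
rod 31 a [-98.6 -94.9 -91.3] b [-15.9  -1.1  16.5] z [64.  65.8 67.5] [ 0.758 72.271]
headL 72 a [-84.4 -70.6 -60.4] b [17.  20.7 36.1] z [80.9 87.7 92.4] [ 0.261 40.965]
headR 65 a [-83.4 -71.  -61.5] b [-32.3 -24.6 -14.2] z [81.3 87.5 92.2] [ -0.174 -36.329]
t 8.1167 q [-0.22  0.21  2.12  0.    0.81 -0.6 ] pos [425.4 -95.1 146.2] rpy [3.1406e+00 4.0000e-04 1.9479e+00]
shift units(25mm), tool [ 0.031 -0.049  2.855] turn units [ 0.0003  0.0001 -0.0005]
```

```bash
python3 -m inch '[[0,0,-0.0005,0.03,-0.05,0.358,1],[0,0,0,0,0,0.358,1],[0,0,0,0,0,0.358,1],[0,0,0,0,0,0.358,1],[0,0,0,0,0,0.358,1],[0,0,0,0,0,0.358,1],[0,0,0,0,0,0.358,1],[0,0,0,0,0,0.358,1]]'
python3 -m inch '[[0,0,0,0,0,0,1],[0,0,0,0,0,0,1]]'
python3 go.py 449.7 -159.6 74.6 3.1416 0 1.9495
```

```text
clock: 8.78
eef_pos: [423.3, -94.9, 73.1]
tcp_rot: [-3.141, -0.0, 1.95]
contact_force: [0.8, -0.4, -2.4]
opening: 0.214
grasp_force: 107.7
clock: 8.95
eef_pos: [423.0, -94.8, 73.6]
tcp_rot: [-3.14, -0.001, 1.95]
contact_force: [0.7, -0.6, -1.4]
opening: 0.219
grasp_force: 107.8
t 8.95 q [-0.22  0.34  2.17  0.    0.63 -0.6 ] pos [423.  -94.8  73.6] rpy [-3.1404e+00 -8.0000e-04  1.9499e+00]
shift units(25mm), tool [-2.802  0.034 -0.044] turn units [-0.0004 -0.0003  0.0001]
```

```bash
python3 -m inch '[[0,0,0,0,0.03,-0.03,1],[0,0,0,-0.3,0,0,1],[0,0,0,-0.3,0,0,1],[0,0,0,-0.3,0,0,1],[0,0,0,-0.3,0,0,1],[0,0,0,-0.2,0,0,1],[0,0,0,0,0,0,1]]'
python3 -m inch '[[0,0,0,-0.3,0,0,1],[0,0,0,-0.3,0,0,1],[0,0,0,-0.3,0,0,1],[0,0,0,-0.3,0,0,1],[0,0,0,-0.2,0,0,1],[0,0,0,0,0,0,1],[0,0,0,0,0,0,1]]'
python3 go.py 449.7 -159.6 74.6 3.1416 0 1.9495
python3 - <<'E'
from h import *
p,P,f,d=shot('scene'); c=cv2.resize(p[200:290,270:400],None,fx=6,fy=6,interpolation=cv2.INTER_CUBIC); cv2.imwrite('pics/crop3.png',c[...,::-1])
E
```

```text
clock: 9.53
eef_pos: [437.8, -128.4, 75.1]
tcp_rot: [3.141, 0.001, 1.949]
contact_force: [0.4, -0.4, -1.0]
opening: 0.214
grasp_force: 107.8
clock: 10.12
eef_pos: [450.0, -159.9, 74.8]
tcp_rot: [-3.141, -0.0, 1.949]
contact_force: [-0.4, -0.4, -0.4]
opening: 0.21
grasp_force: 107.8
t 10.1167 q [-0.34  0.39  2.08  0.    0.67 -0.72] pos [ 450.  -159.9   74.8] rpy [-3.1415e+00 -2.0000e-04  1.9493e+00]
shift units(25mm), tool [ 0.016 -0.005  0.01 ] turn units [-0.     -0.0001 -0.    ]
```

View pics/crop3.png

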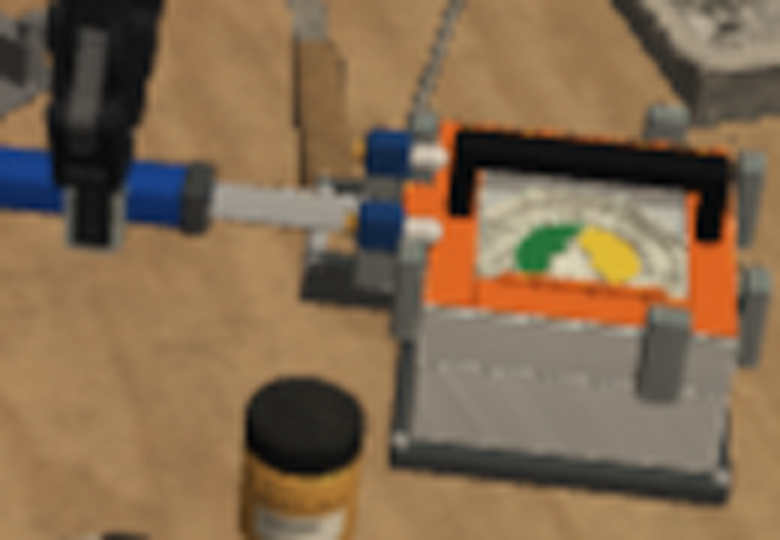

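The blade lies over the rod, between the blue heads at (385,190), and under the tab. Nothing reads as touching, so I'll lever now.

```bash
python3 -m inch '[[0,0,0,0,0,0.08,1],[0,-0.0159,0,0.019,0,0.164,1],[0,-0.0159,0,0.019,0,0.164,1],[0,-0.0159,0,0.019,0,0.164,1],[0,-0.0159,0,0.019,0,0.164,1]]' 115
python3 -m inch '[[0,-0.0159,0,0.019,0,0.164,1],[0,-0.0159,0,0.019,0,0.164,1],[0,0,0,0,0,0,1]]'
python3 -m inch '[[0,-0.0159,0,0.019,0,0.164,1],[0,0,0,0,0,0,1]]'
python3 go.py 450.5 -161.6 39.9 3.1416 0 1.9495
```

```text
clock: 10.58
eef_pos: [450.3, -159.2, 56.9]
tcp_rot: [3.14, 0.203, 1.95]
contact_force: [-2.9, -13.2, 11.0]
opening: 0.212
grasp_force: 114.0
clock: 10.83
eef_pos: [448.7, -158.9, 47.3]
tcp_rot: [-3.14, 0.301, 1.951]
contact_force: [-1.1, -0.5, -1.0]
opening: 0.213
grasp_force: 112.9
clock: 11.0
eef_pos: [449.6, -160.2, 43.7]
tcp_rot: [-3.14, 0.349, 1.95]
contact_force: [-0.6, -0.1, -2.3]
opening: 0.212
grasp_force: 113.1
t 11.0 q [-0.14  0.43  2.23 -0.81  0.42  0.21] pos [ 449.6 -160.2   43.7] rpy [-3.1404  0.3494  1.9501]
shift units(25mm), tool [-0.01   0.01   0.167] turn units [-3.000e-04  1.112e-01  1.000e-04]
```

```bash
cat > m4.py <<'E'
from h import *
import sys
c=np.array([515.5,-324.3]); th=np.radians(-68.3); o=np.array([np.cos(th),np.sin(th)]); n=np.array([-o[1],o[0]])
p,P,f,d=shot('scene'); Z=P[...,2]
hsv=cv2.cvtColor(p,cv2.COLOR_RGB2HSV); org=(hsv[...,0]>4)&(hsv[...,0]<18)&(hsv[...,1]>190)
a=(P[...,:2]-c)@o; b=(P[...,:2]-c)@n
m=org&(abs(b)<70)&(abs(a)<75)&(Z>60)&(Z<120)
C=np.linalg.lstsq(np.c_[a[m],b[m],np.ones(m.sum())],Z[m],rcond=None)[0]
print('orange plane dz/da, dz/db, z0',C.round(3),m.sum(),'z at front a=-55',(C[2]-55*C[0]).round(1))
h=(abs(a)<60)&(abs(b)<15)&(Z>C[2]+C[0]*a+25); print('handle slope',np.polyfit(a[h],Z[h],1).round(3),np.percentile(a[h],[2,50,98]).round(1),np.polyfit(a[h],b[h],1).round(3))
cv2.imwrite(sys.argv[1],cv2.resize(p[190:290,250:400],None,fx=5,fy=5,interpolation=cv2.INTER_CUBIC)[...,::-1])
E
python3 m4.py pics/crop4.png
```

```text
orange plane dz/da, dz/db, z0 [-8.9000e-02  3.0000e-03  8.3552e+01] 491 z at front a=-55 88.4
handle slope [-9.60000e-02  1.14742e+02] [-42.4   5.3  51.6] [-0.009 -0.986]
```

View pics/crop4.png

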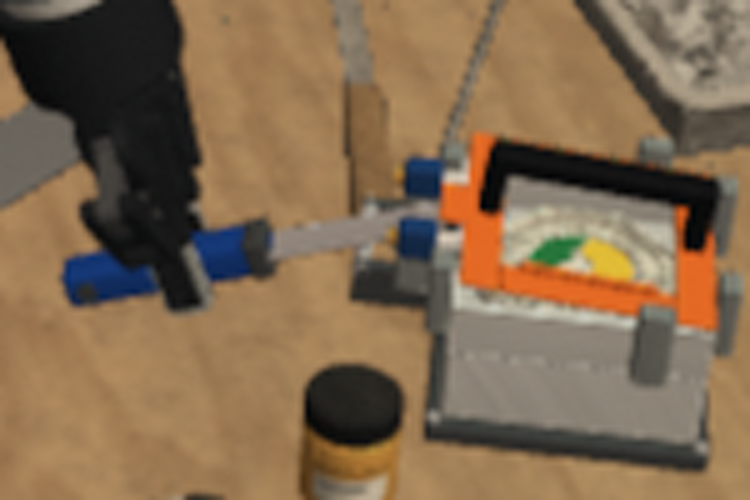

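The crop shows the tab popped: the cover is tilted about 0.1 rad with its front edge above the white balls at (450,180) and (450,240). I'll level the blade and withdraw it.

```bash
python3 -m inch '[[0,0.0159,0,-0.019,0,-0.164,1],[0,0.0159,0,-0.019,0,-0.164,1],[0,0.0159,0,-0.019,0,-0.164,1],[0,0.0159,0,-0.019,0,-0.164,1],[0,0.0159,0,-0.019,0,-0.164,1],[0,0.0159,0,-0.019,0,-0.164,1],[0,0.0159,0,-0.019,0,-0.164,1],[0,0,0,0,0,-0.08,1]]'
python3 -m inch '[[0,0,0,0,0,0,1]]'
python3 go.py 424.1 -94.8 75 3.1416 0 1.9495
```

```text
clock: 11.72
eef_pos: [451.8, -158.9, 76.3]
tcp_rot: [3.136, -0.004, 1.951]
contact_force: [0.9, -0.1, -0.8]
opening: 0.215
grasp_force: 113.1
clock: 11.8
eef_pos: [450.6, -158.9, 75.7]
tcp_rot: [3.138, -0.0, 1.95]
contact_force: [0.2, 0.4, -1.6]
opening: 0.211
grasp_force: 113.1
t 11.8 q [-0.34  0.39  2.08  0.    0.67 -0.73] pos [ 450.6 -158.9   75.7] rpy [ 3.1381e+00 -1.0000e-04  1.9497e+00]
shift units(25mm), tool [ 2.773 -0.037  0.029] turn units [ 0.0011 -0.      0.0001]
```

```bash
python3 -m inch '[[0,0,0,0.4,0,0,1],[0,0,0,0.5,0,0,1],[0,0,0,0.5,0,0,1],[0,0,0,0.5,0,0,1],[0,0,0,0.5,0,0,1],[0,0,0,0.4,0,0,1],[0,0,0,0,0,-0.4,1],[0,0,0,0,0,-0.6,1]]'
python3 -m inch '[[0,0,0,0,0,-0.6,1],[0,0,0,0,0,-0.6,1],[0,0,0,0,0,-0.6,1],[0,0,0,0,0,0,1],[0,0,0,0,0,0,1]]'
python3 m3.py
python3 -m inch '[[0,0,-0.0384,0,0,0,1],[0,0,-0.0384,0,0,0,1],[0,0,-0.0384,0,0,0,1],[0,0,-0.0384,0,0,0,1],[0,0,-0.0384,0,0,0,1],[0,0,-0.0384,0,0,0,1],[0,0,-0.0384,0,0,0,1],[0,0,-0.0384,0,0,0,1]]'
python3 go.py 500.3 -19.7 110 3.1416 0 2.9136
```

```text
clock: 12.47
eef_pos: [421.9, -91.6, 99.1]
tcp_rot: [-3.139, -0.002, 1.952]
contact_force: [0.8, -0.5, -1.5]
opening: 0.211
grasp_force: 113.1
clock: 12.88
eef_pos: [423.8, -92.8, 145.2]
tcp_rot: [3.14, 0.001, 1.951]
contact_force: [0.8, 0.5, -1.9]
opening: 0.214
grasp_force: 113.1
[423.29 -92.84 144.51] [ 3.1415e+00 -1.0000e-04  1.9505e+00]
215 along [ 45.9  84.6 121.8] across [-11.7  -1.1  11.3]
z fit [2.49630036e-03 1.42460373e+02] b fit [ 0.00244869 -0.93950368] z mean 142.67012829498216
clock: 13.6
eef_pos: [422.6, -93.0, 143.5]
tcp_rot: [3.142, -0.002, 2.921]
contact_force: [-0.1, -0.8, -1.3]
opening: 0.211
grasp_force: 113.0
t 13.6 q [-0.22  0.21  2.13  0.    0.81 -1.57] pos [422.6 -93.  143.5] rpy [ 3.1415e+00 -2.5000e-03  2.9211e+00]
shift units(25mm), tool [-2.394  3.54   1.335] turn units [ 0.     -0.0008  0.0024]
```

Bar is unchanged in the grip. Next I'll move it over the rest.

```bash
python3 -m inch '[[0,0,0,-0.48,0.71,0.1,1],[0,0,0,-0.48,0.71,0.1,1],[0,0,0,-0.48,0.71,0.1,1],[0,0,0,-0.48,0.71,0.1,1],[0,0,0,-0.48,0.71,0.1,1],[0,0,0,0,0,0,1],[0,0,0,0,0,0,1],[0,0,0,0,0,0,1]]'
python3 go.py 500.3 -19.7 60 3.1416 0 2.9136
```

```text
clock: 14.27
eef_pos: [500.6, -20.3, 131.2]
tcp_rot: [-3.141, -0.003, 2.916]
contact_force: [-0.9, -0.4, -2.4]
opening: 0.214
grasp_force: 113.2
t 14.2667 q [-0.04  0.32  2.   -0.    0.82 -1.39] pos [500.6 -20.3 131.2] rpy [-3.1410e+00 -2.8000e-03  2.9156e+00]
shift units(25mm), tool [0.009 0.023 2.849] turn units [-0.0002 -0.0009  0.0006]
```

```bash
python3 -m inch '[[0,-0.0005,0.0005,0.01,0.02,0.5,1],[0,0,0,0,0,0.5,1],[0,0,0,0,0,0.5,1],[0,0,0,0,0,0.5,1],[0,0,0,0,0,0.5,1],[0,0,0,0,0,0.5,1],[0,0,0,0,0,0,1],[0,0,0,0,0,0,1]]'
python3 -m inch '[[0,0,0,0,0,0.15,1],[0,0,0,0,0,0.15,1],[0,0,0,0,0,0.15,1],[0,0,0,0,0,0.15,1],[0,0,0,0,0,0.15,1],[0,0,0,0,0,0,1],[0,0,0,0,0,0,1]]'
python3 go.py 500.3 -19.7 34.1 3.1416 0 2.9136
```

```text
clock: 14.93
eef_pos: [500.6, -20.3, 56.9]
tcp_rot: [-3.141, -0.001, 2.913]
contact_force: [-0.0, 0.5, -1.4]
opening: 0.213
grasp_force: 113.2
clock: 15.52
eef_pos: [501.7, -19.8, 38.4]
tcp_rot: [-3.142, 0.001, 2.913]
contact_force: [0.2, 0.3, -1.1]
opening: 0.215
grasp_force: 113.2
t 15.5167 q [-0.04  0.48  2.04 -0.    0.61 -1.38] pos [501.7 -19.8  38.4] rpy [-3.1416e+00  8.0000e-04  2.9135e+00]
shift units(25mm), tool [ 0.056 -0.01   0.17 ] turn units [ 0.      0.0002 -0.    ]
```

```bash
python3 -m inch '[[0,0,0,0.04,0,0.06,1],[0,0,0,0,0,0.06,1],[0,0,0,0,0,0.04,1],[0,0,0,0,0,0,1],[0,0,0,0,0,0,1]]'
python3 -m inch '[[0,0,0,0,0,0,0.8],[0,0,0,0,0,0,0.7],[0,0,0,0,0,0,0.6],[0,0,0,0,0,0,0.4],[0,0,0,0,0,0,0.4],[0,0,0,0,0,0,0.4]]' 40
python3 -m inch '[[0,0,0,0,0,-0.2,0.4],[0,0,0,0,0,-0.3,0.4],[0,0,0,0,0,-0.7,0.4],[0,0,0,0,0,-1,0.4],[0,0,0,0,0,-1,0.4],[0,0,0,0,0,-1,0.4],[0,0,0,0,0,-1,0.4]]'
python3 go.py 516.5 -327.5 160 3.1416 0 1.9495
```

```text
clock: 15.93
eef_pos: [500.9, -19.6, 34.6]
tcp_rot: [3.142, 0.001, 2.913]
contact_force: [-0.3, -0.1, -1.7]
opening: 0.211
grasp_force: 113.1
clock: 16.43
eef_pos: [501.0, -19.6, 34.7]
tcp_rot: [3.141, 0.002, 2.913]
contact_force: [-0.3, -0.3, 0.3]
opening: 0.602
grasp_force: 0.0
clock: 17.02
eef_pos: [500.6, -19.6, 166.6]
tcp_rot: [3.141, 0.002, 2.913]
contact_force: [0.3, -0.1, 0.1]
opening: 0.6
grasp_force: 0.0
t 17.0167 q [-0.04  0.27  1.98 -0.    0.89 -1.38] pos [500.6 -19.6 166.6] rpy [3.1414e+00 1.9000e-03 2.9134e+00]
shift units(25mm), tool [ -3.405 -11.854   0.269] turn units [3.000e-04 5.000e-04 3.068e-01]
```

```bash
python3 -m inch '[[0,0,0.0384,0,0,0,0.6],[0,0,0.0384,0,0,0,0.6],[0,0,0.0384,0,0,0,0.6],[0,0,0.0384,0,0,0,0.6],[0,0,0.0384,0,0,0,0.6],[0,0,0.0384,0,0,0,0.6],[0,0,0.0384,0,0,0,0.6],[0,0,0.0384,0,0,0,0.6]]'
python3 go.py 516.6 -327.1 166 3.1416 0 1.9495
python3 -c "
from h import *
p,P,f,d=shot('top'); cv2.imwrite('pics/top2.png',p[...,::-1]); np.savez('/tmp/top2.npz',p=p,P=P)"
sed 's/top0/top2/' m2.py > m5.py; python3 m5.py
```

```text
clock: 17.68
eef_pos: [500.7, -19.6, 165.4]
tcp_rot: [3.14, 0.001, 1.942]
contact_force: [-1.0, -0.6, -0.0]
opening: 0.398
grasp_force: 0.0
t 17.6833 q [-0.04  0.27  1.98 -0.    0.89 -0.41] pos [500.7 -19.6 165.4] rpy [3.1399e+00 9.0000e-04 1.9424e+00]
shift units(25mm), tool [-11.692  -3.875  -0.02 ] turn units [ 0.0005  0.0003 -0.0023]Traceback (most recent call last):
  File "m5.py", line 11, in <module>
    fit(box(225,180,262,230)&(h>100)&(h<125)&(s>150)&(v>60)&(Z>33),'blue')
    ~~~^^^^^^^^^^^^^^^^^^^^^^^^^^^^^^^^^^^^^^^^^^^^^^^^^^^^^^^^^^^^^^^^^^^
  File "m5.py", line 8, in fit
    q=P[m]; (a,b,x,y)=cv2.fitLine(q[:,:2].astype(np.float32),cv2.DIST_HUBER,0,.01,.01).ravel()
                      ~~~~~~~~~~~^^^^^^^^^^^^^^^^^^^^^^^^^^^^^^^^^^^^^^^^^^^^^^^^^^^^^
cv2.error: OpenCV(4.12.0) /io/opencv/modules/imgproc/src/linefit.cpp:50: error: (-215:Assertion failed) count > 0 in function 'fitLine2D_wods'
```

```bash
for i in 1 2; do python3 -m inch '[[0,0,0,-0.729,-0.247,0,0.6],[0,0,0,-0.729,-0.247,0,0.6],[0,0,0,-0.729,-0.247,0,0.6],[0,0,0,-0.729,-0.247,0,0.6],[0,0,0,-0.729,-0.247,0,0.6],[0,0,0,-0.729,-0.247,0,0.6],[0,0,0,-0.729,-0.247,0,0.6],[0,0,0,-0.729,-0.247,0,0.6]]'; done
python3 -m inch '[[0,0.016,0,0,0,0,0.6],[0,0.016,0,0,0,0,0.6],[0,0,0,0,0,0,0.6],[0,0,0,0,0,0,0.6]]'
python3 -c "
from h import *
p,P,f,d=shot('top'); cv2.imwrite('pics/top2.png',p[...,::-1]); np.savez('/tmp/top2.npz',p=p,P=P)"
python3 m4.py pics/crop5.png; python3 go.py 516.6 -327.1 115 3.1416 -0.1 1.9495; python3 m5.py
```

```text
clock: 18.4
eef_pos: [508.5, -174.3, 165.3]
tcp_rot: [3.14, 0.001, 1.952]
contact_force: [0.5, 0.5, 0.2]
opening: 0.4
grasp_force: 0.0
clock: 19.07
eef_pos: [516.3, -328.0, 165.4]
tcp_rot: [3.14, 0.001, 1.951]
contact_force: [-0.7, -0.2, 0.4]
opening: 0.402
grasp_force: 0.0
clock: 19.4
eef_pos: [516.4, -327.6, 164.9]
tcp_rot: [3.14, -0.099, 1.949]
contact_force: [-0.2, 0.5, -0.5]
opening: 0.402
grasp_force: 0.0
orange plane dz/da, dz/db, z0 [-0.104  0.    84.224] 495 z at front a=-55 89.9
handle slope [ -1.12  237.906] [-40.1  -9.1  55.1] [ 0.006 -3.895]
t 19.5 q [-0.6   0.46  1.68  0.06  1.08 -1.01] pos [ 516.2 -326.8  164.8] rpy [ 3.1406 -0.0987  1.9496]
shift units(25mm), tool [-0.214  0.009  1.982] turn units [0.0003 0.0004 0.    ]
blue 286 mean [487.  -17.8  38.9] dir deg -12.91 ext [-41.5  42.4]
blade 235 mean [583.6 -38.2  30.7] dir deg -13.78 ext [-37.8  34.7]
bar 521 mean [530.6 -27.   35.2] dir deg -12.03 ext [-85.5  87.8]
restbase 551 mean [513.4 -29.1   5.5] dir deg -12.43 ext [-70.   75.7]
handle 174 mean [ 507.5 -302.9  117.6] dir deg -63.81 ext [-22.9  30.8]
rod 111 mean [ 482.8 -236.2   65.5] dir deg 19.26 ext [-27.2  23.7]
orange 119 mean [ 547.7 -318.9   80.8] dir deg 6.46 ext [-84.3  28. ]
```

```bash
python3 -m inch '[[0,0,0,-0.027,0.001,0.248,0.6],[0,0,0,-0.027,0.001,0.248,0.6],[0,0,0,-0.027,0.001,0.248,0.6],[0,0,0,-0.027,0.001,0.248,0.6],[0,0,0,-0.027,0.001,0.248,0.6],[0,0,0,-0.027,0.001,0.248,0.6],[0,0,0,-0.027,0.001,0.248,0.6],[0,0,0,-0.027,0.001,0.248,0.6]]'
python3 -m inch '[[0,0,0,0,0,0,0.65],[0,0,0,0,0,-0.01,0.7],[0,0,0,0,0,-0.01,0.75],[0,0,0,0,0,-0.01,0.8],[0,0,0,0,0,-0.01,0.9],[0,0,0,0,0,0,1],[0,0,0,0,0,0,1]]' 25
python3 go.py 516.6 -327.1 115 3.1416 -0.1 1.9495
```

```text
clock: 20.17
eef_pos: [516.8, -327.3, 114.0]
tcp_rot: [3.141, -0.1, 1.948]
contact_force: [0.3, 0.2, 0.3]
opening: 0.398
grasp_force: 0.0
clock: 20.75
eef_pos: [517.8, -327.4, 116.3]
tcp_rot: [3.139, -0.099, 1.949]
contact_force: [5.1, 1.8, 0.6]
opening: 0.159
grasp_force: 27.0
t 20.75 q [-0.6   0.52  1.71  0.07  0.99 -1.01] pos [ 517.8 -327.4  116.3] rpy [ 3.1388 -0.0988  1.9485]
shift units(25mm), tool [ 0.024 -0.038  0.055] turn units [ 0.0009  0.0004 -0.0003]
```

```bash
python3 -m inch '[[0,0,0,0,0,0,1],[0,0,0,0,0,0,1],[0,0,0,0.01,0,-0.1,1],[0,0,0,0.015,0,-0.15,1],[0,0,0,0.015,0,-0.15,1],[0,0,0,0.02,0,-0.2,1]]' 70
python3 -m inch '[[0,0,0,0.03,0,-0.3,1],[0,0,0,0.04,0,-0.4,1],[0,0,0,0.04,0,-0.4,1],[0,0,0,0.05,0,-0.5,1],[0,0,0,0.05,0,-0.5,1],[0,-0.016,0,0,0,-0.5,1],[0,-0.016,0,0,0,-0.5,1],[0,0,0,0,0,-0.5,1]]'
python3 go.py 565.5 122.8 160 3.1416 0 1.9495
```

```text
clock: 21.25
eef_pos: [516.8, -327.2, 130.8]
tcp_rot: [3.141, -0.1, 1.949]
contact_force: [-0.6, -0.0, -1.2]
opening: 0.145
grasp_force: 69.0
clock: 21.92
eef_pos: [517.1, -328.6, 222.9]
tcp_rot: [3.14, 0.003, 1.949]
contact_force: [-0.1, 1.3, -1.2]
opening: 0.148
grasp_force: 69.1
t 21.9167 q [-0.57  0.36  1.69 -0.    1.08 -0.95] pos [ 517.1 -328.6  222.9] rpy [3.1403e+00 3.0000e-03 1.9487e+00]
shift units(25mm), tool [16.075  8.461  2.478] turn units [ 0.0004  0.001  -0.0002]
```

```bash
python3 -m inch '[[0,0,0.0301,0,0,0,1],[0,0,0.0301,0,0,0,1],[0,0,0.0301,0,0,0,1],[0,0,0.0301,0,0,0,1],[0,0,0,0,0,0,1],[0,0,0,0,0,0,1]]'
python3 go.py 565.2 122.6 120 3.1416 0 1.5708
python3 - <<'E'
from h import *
d=np.load('/tmp/top2.npz'); p,P=d['p'],d['P']; hsv=cv2.cvtColor(p,cv2.COLOR_RGB2HSV)
m=np.zeros(p.shape[:2],bool); m[140:212,145:218]=1
m&=(hsv[...,0]>95)&(hsv[...,0]<130)&(hsv[...,1]>80)
q=P[m]; print(m.sum(),cv2.minAreaRect(q[:,:2].astype(np.float32)),np.percentile(q[:,:2],[1,99],axis=0))
E
```

```text
clock: 22.42
eef_pos: [517.5, -329.4, 221.8]
tcp_rot: [3.14, -0.0, 1.573]
contact_force: [-0.4, -0.0, -1.7]
opening: 0.145
grasp_force: 69.1
t 22.4167 q [-0.57  0.37  1.69  0.    1.09 -0.57] pos [ 517.5 -329.4  221.8] rpy [ 3.1402e+00 -4.0000e-04  1.5730e+00]
shift units(25mm), tool [18.073  1.94   4.082] turn units [ 0.0005 -0.0001  0.0007]
2600 ((nan, nan), (0.0, 0.0), 0.0) [[nan nan]
 [nan nan]]
```

```bash
for i in 1 2 3; do python3 -m inch '[[0,0,0,0.753,0.081,0,1],[0,0,0,0.753,0.081,0,1],[0,0,0,0.753,0.081,0,1],[0,0,0,0.753,0.081,0,1],[0,0,0,0.753,0.081,0,1],[0,0,0,0.753,0.081,0,1],[0,0,0,0.753,0.081,0,1],[0,0,0,0.753,0.081,0,1]]'; done
python3 -m inch '[[0,0,0,0,0,0.3,1],[0,0,0,0,0,0.6,1],[0,0,0,0,0,0.7,1],[0,0,0,0,0,0.7,1],[0,0,0,0,0,0.7,1],[0,0,0,0,0,0.6,1],[0,0,0,0,0,0.4,1],[0,0,0,0,0,0,1]]'
python3 go.py 565.2 122.6 38 3.1416 0 1.5708
python3 - <<'E'
from h import *
p,P,f,d=shot('scene'); Z=P[...,2]; hsv=cv2.cvtColor(p,cv2.COLOR_RGB2HSV)
q0=r.sense()['eef_pos']
m=(hsv[...,0]>4)&(hsv[...,0]<18)&(hsv[...,1]>190)&(np.linalg.norm(P[...,:2]-q0[:2],axis=-1)<110)&(Z>50)
q=P[m]; print(m.sum(),'plane',np.linalg.lstsq(np.c_[q[:,:2]-q0[:2],np.ones(len(q))],q[:,2],rcond=None)[0].round(3)); print(cv2.minAreaRect(q[:,:2].astype(np.float32)),q0.round(1))
m=(hsv[...,0]>95)&(hsv[...,0]<130)&(hsv[...,1]>80)&(abs(P[...,0]-565)<80)&(abs(P[...,1]-122)<80)&(abs(Z-3)<4)
q=P[m]; print('mat',m.sum(),cv2.minAreaRect(q[:,:2].astype(np.float32)))
E
```

```text
clock: 23.08
eef_pos: [533.8, -177.8, 221.5]
tcp_rot: [3.141, -0.0, 1.574]
contact_force: [-0.1, 0.6, -1.4]
opening: 0.145
grasp_force: 69.1
clock: 23.75
eef_pos: [550.1, -27.1, 221.5]
tcp_rot: [3.141, -0.0, 1.574]
contact_force: [-1.0, 0.4, -1.9]
opening: 0.146
grasp_force: 69.1
clock: 24.42
eef_pos: [566.4, 123.5, 221.5]
tcp_rot: [3.141, -0.0, 1.574]
contact_force: [0.5, 0.2, -1.8]
opening: 0.148
grasp_force: 69.1
clock: 25.08
eef_pos: [565.2, 121.9, 119.0]
tcp_rot: [-3.139, 0.001, 1.572]
contact_force: [-0.0, 0.3, -1.9]
opening: 0.153
grasp_force: 69.0
t 25.0833 q [ 0.21  0.44  1.84 -0.    0.86  0.21] pos [565.2 121.9 119. ] rpy [-3.1391e+00  1.0000e-03  1.5716e+00]
shift units(25mm), tool [0.032 0.009 3.24 ] turn units [-0.0008  0.0003  0.0003]
381 plane [7.0000e-03 1.3000e-02 8.7484e+01]
((561.3692626953125, 124.69631958007812), (112.57101440429688, 119.96121978759766), 2.801579475402832) [565.9 122.1 120.3]
mat 1064 ((568.3565063476562, 124.03462219238281), (128.06141662597656, 124.90272521972656), 0.040549904108047485)
```

```bash
python3 -m inch '[[0,0,0,0.08,0.02,0.4,1],[0,0,0,0,0,0.5,1],[0,0,0,0,0,0.5,1],[0,0,0,0,0,0.5,1],[0,0,0,0,0,0.4,1],[0,0,0,0,0,0.4,1],[0,0,0,0,0,0.2,1],[0,0,0,0,0,0.1,1]]'
python3 -m inch '[[0,0,0,0,0,0.06,1],[0,0,0,0,0,0.06,1],[0,0,0,0,0,0,1],[0,0,0,0,0,0,1]]'
python3 go.py 565.5 124 38 3.1416 0 1.5708
```

```text
clock: 25.8
eef_pos: [566.5, 124.3, 44.8]
tcp_rot: [-3.141, 0.001, 1.57]
contact_force: [-1.3, 0.7, -1.0]
opening: 0.149
grasp_force: 69.1
clock: 26.13
eef_pos: [567.4, 124.6, 43.4]
tcp_rot: [3.14, 0.0, 1.57]
contact_force: [-0.5, -0.0, -2.3]
opening: 0.146
grasp_force: 69.1
t 26.1333 q [ 0.21  0.56  1.87 -0.    0.71  0.22] pos [567.4 124.6  43.4] rpy [3.1396e+00 1.0000e-04 1.5701e+00]
shift units(25mm), tool [-0.022 -0.076  0.216] turn units [ 0.0006  0.     -0.0002]
```

```bash
python3 -m inch '[[0,0,0,0,-0.02,0.06,1],[0,0,0,0,0,0.06,1],[0,0,0,0,0,0.03,1],[0,0,0,0,0,0,1],[0,0,0,0,0,0,1]]'
python3 -m inch '[[0,0,0,0,0,0.03,1],[0,0,0,0,0,0.03,1],[0,0,0,0,0,0,1],[0,0,0,0,0,0,1]]' 40
```

```text
clock: 26.55
eef_pos: [566.7, 124.6, 39.4]
tcp_rot: [3.14, 0.0, 1.57]
contact_force: [0.2, -0.1, 0.0]
opening: 0.145
grasp_force: 69.3
clock: 26.88
eef_pos: [566.8, 124.6, 39.0]
tcp_rot: [3.14, 0.0, 1.57]
contact_force: [-4.1, 0.6, 13.8]
opening: 0.149
grasp_force: 71.2
```

```bash
python3 -m inch '[[0,0,0,0,0,-0.03,1],[0,0,0,0,0,0,0.8],[0,0,0,0,0,0,0.7],[0,0,0,0,0,0,0.6],[0,0,0,0,0,0,0.6],[0,0,0,0,0,0,0.6]]' 25
python3 -m inch '[[0,0,0,0,0,-0.2,0.6],[0,0,0,0,0,-0.3,0.6],[0,0,0,0,0,-0.8,0.6],[0,0,0,0,0,-1,0.6],[0,0,0,0,0,-1,0.6],[0,0,0,0,0,-1,0.6],[0,0,0,0,0,-1,0.6],[0,0,0,0,0,-1,0.6]]'
for i in 1 2; do python3 -m inch '[[0,0,0,-1,0,0,0.6],[0,0,0,-1,0,0,0.6],[0,0,0,-1,0,0,0.6],[0,0,0,-1,0,0,0.6],[0,0,0,-1,0,0,0.6],[0,0,0,-1,0,0,0.6],[0,0,0,-1,0,0,0.6],[0,0,0,-1,0,0,0.6]]'; done
python3 - <<'E'
from h import *
print(r.sense()['clock'],r.sense()['eef_pos'])
p,P,f,d=shot('top'); cv2.imwrite('pics/top3.png',p[...,::-1]); Z=P[...,2]; hsv=cv2.cvtColor(p,cv2.COLOR_RGB2HSV)
near=(abs(P[...,0]-565)<90)&(abs(P[...,1]-122)<90)
def rep(m,k):
    q=P[m]; print(k,len(q),cv2.minAreaRect(q[:,:2].astype(np.float32)),np.median(q[:,2]))
rep(near&(hsv[...,0]>4)&(hsv[...,0]<18)&(hsv[...,1]>190),'cover')
rep(near&(Z>33)&(Z<50),'handle'); rep(near&(hsv[...,0]>95)&(hsv[...,0]<130)&(hsv[...,1]>80)&(abs(Z-3)<5),'mat')
E
```

```text
clock: 27.38
eef_pos: [566.6, 124.4, 38.4]
tcp_rot: [3.14, 0.0, 1.57]
contact_force: [0.3, 0.1, -0.8]
opening: 0.399
grasp_force: 0.0
clock: 28.05
eef_pos: [566.3, 124.5, 198.2]
tcp_rot: [3.14, 0.0, 1.57]
contact_force: [-0.8, 0.7, -1.2]
opening: 0.4
grasp_force: 0.0
clock: 28.72
eef_pos: [566.1, -76.7, 197.0]
tcp_rot: [3.139, 0.0, 1.57]
contact_force: [0.8, -0.1, 0.1]
opening: 0.4
grasp_force: 0.0
clock: 29.38
eef_pos: [565.9, -276.7, 197.0]
tcp_rot: [3.14, 0.0, 1.57]
contact_force: [0.4, 0.7, -0.6]
opening: 0.4
grasp_force: 0.0
29.3833 [ 565.94105789 -276.73732589  196.99835247]
cover 963 ((565.9114379882812, 128.84326171875), (120.537841796875, 107.12516021728516), 89.6991958618164) 5.409702895471128
handle 319 ((605.9258422851562, 107.17930603027344), (128.424072265625, 97.96597290039062), 89.951416015625) 38.298024288347506
mat 763 ((564.8162841796875, 122.60665893554688), (122.68276977539062, 118.34732818603516), 89.95548248291016) 2.345263462543585
```

View pics/top3.png

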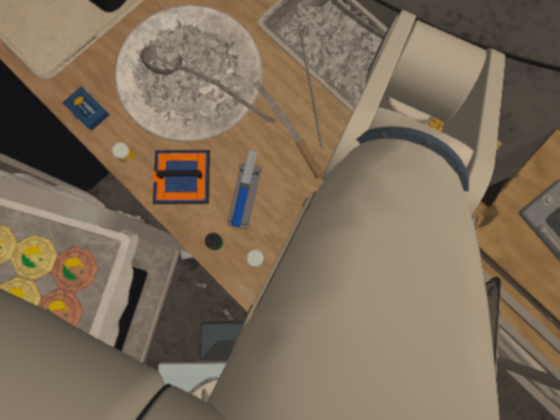

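The cover sits centred and level on the mat at (182,177), the bar is back in its rest at (245,190), and the green and white jars are unmoved. The arm hides the amber jar. The gripper is clear of everything, so I'll hand in.

```bash
python3 -m inch '[[0,0,0,0,0,0,0.6],[0,0,0,0,0,0,0.6]]'; python3 -c "
from rig import r; print(r.sign_off())"
```

```text
clock: 29.6
eef_pos: [565.8, -275.5, 196.5]
tcp_rot: [3.14, -0.0, 1.569]
contact_force: [-0.2, 0.8, 0.8]
opening: 0.399
grasp_force: 0.0
the job is handed in; nothing more can be done
None
```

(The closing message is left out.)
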